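# Clamp a glue syringe in its cradle

### The arm

A 6-joint arm with a two-finger parallel gripper is mounted at the origin on a cart in front of the work surface, level with it; the furniture and walls round the work are solid. World frame = base frame: x ahead of the robot, y to its left, z up, the work surface at z = 0. Lengths are in mm, angles in degrees, forces in N, time in s.
With the tool pointing down it reaches from about 300 to 850 mm from the base axis. Payload 5.4 kg.
Tool frame: the origin (TCP) lies on the centre line of the jaws, within the pads' length; the fingertips stand 22 mm ahead of it and the grasp point (between the pads) lies 3 mm ahead of it; z points along the fingers, y is the line along which they close (so a half turn about z gives the same grasp; the last joint's range is limited). The gripper opens to 85 mm and grips with 20 to 120 N. Pads are 22 mm wide; open, the fingers measure 114 mm over their backs; the gripper's body (76 mm by 85 mm) begins 54 mm behind the grasp point. The pads swing forward as they close: fully open they stand 13 mm farther back than shut.
Start: joints at [59.696, 9.076, 91.501, -0, 79.423, -12.038], TCP at [180.23, 546.007, 253.299] pointing down, gripper open.
Joint ranges: [-166.64, 166.64], [-54.1, 131.32], [10.49, 154.53], [-73.88, 253.88], [9.74, 151.15], [-171.62, 171.62]. Speed limits (degrees/s): [147.25, 147.25, 180, 180, 180, 180].

### API

Orientations are given as [roll, pitch, yaw] about the fixed x, y, z axes, in that order (R = Rz(yaw) Ry(pitch) Rx(roll)).
In Python, from cell import manip gives the robot as it stands. The module is installed in compiled form; this text tells all that it offers. Calls block until the motion is done:
- manip.move_ptp(position, orientation): joint-space move of the TCP to a pose.
- manip.move_linear(position, rotation=None, rate=150, guard=None): straight line of the TCP; rotation=None keeps the orientation; rate is the mean speed in mm/s. With guard (N) it stops when the force on the tool has changed by that much, and returns True; else False.
- manip.goto_joints(angles): joint-space move.
- manip.open() and manip.clamp(): open the fingers fully, or close them until they stop; the grip force is fixed at half the most.
- manip.sleep(seconds).
- manip.solve_ik(position, orientation): joint angles nearest the present ones, or None.
- manip.camera(name): name is "scene" or "top" or "wrist"; returns the picture (400x640x3 uint8, red, green, blue); there is no depth.
- manip.calibration(name): a dict with "vertical_fov" (degrees; the focal length in pixels is half the picture's height over the tangent of half this angle, whatever the lens; pixels are square), "cx", "cy" (the principal point, pixels), "k1" (the pictures are not rectified: a ray, as slopes to the right and down, at radius r is drawn at 1 + k1 r^2 times it, then the intrinsics apply), "rvec" (rotation vector, rad) and "tvec" (3), from world to camera coordinates, as OpenCV has them. Camera axes: x right, y down, z forward; pixel columns grow to the right and rows downward; lengths in mm; the calibration is good to about 2 mm. A picture is of the moment at which its call begins: read the wrist's pose just before it. calibration takes no time and is no camera call; for the wrist camera it gives the pose at the moment of the call.
A pose or a line that the arm cannot do raises manip.PlanningError and nothing moves.
- manip.sign_off(): hands the job in; it is judged then, once.
Trained networks look in the newest picture that a camera, given by its name, has taken for a name from the list of things; names that differ only in an ending like _2 or _b are one class to them, and where a whole thing is asked for, a point or a joint stands for the part that bears it (a point fixed in the world has none). Each returns a list of dicts, best first, with "conf" (0 to 1); they miss things now and then, are a little off and sometimes report something else, mostly with a low value. They report only what shows in the picture. A call takes as long as a camera call.
- manip.find_in(camera, thing): "centre" ([x, y, z] in mm, in the coordinates of the camera as it stood for that picture, good to about 4 mm: the middle of the surface that is visible of it).
- manip.trace(camera, thing): "pixels" (400x640 bool, what is visible of it).
Readings, each from a call of its own:
- manip.get_clock(): time.
- manip.get_joint_positions(): joint angles.
- manip.get_dq(): joint speeds.
- manip.get_tau(): joint torques, N m.
- manip.get_tcp_pos(): TCP position.
- manip.get_ee_rot(): TCP orientation.
- manip.get_force(): force on the tool from outside, world axes, zero at the start.
- manip.get_wrist_torque(): the same for the moment, N m.
- manip.get_finger_gap(): finger opening in mm.
- manip.get_grasp_force(): force on a finger pad.
Only numpy, scipy, OpenCV 4.12 (cv2) and the standard library are available. Lean on these libraries where they do the work, as an engineer would, in place of code of your own. Each camera call takes 0.05 s, during which the arm holds its last target. There are 200 camera calls.

### The job

Lift the sprung clamp bar clear of the groove of the grey syringe stand, swing it right aside and let it down there. Then lay the syringe from the wooden rest in the groove, feeling gently for the slot until its flange has dropped fully in, never forcing it, and swing the bar back square across the barrel and lower it so that its nose holds the syringe down. Guide the bar down each time instead of letting it snap, and leave the other things on the table as they stand.

Things in the scene. Friction and masses are not known exactly. Their poses are not given: they have to be found in the camera images.
- clamp_stand: Fixed syringe stand: grey base plate 10 mm thick, x -33 to +85, y -95 to +95 mm. Origin on the table under the groove's centre line. x points to the clamp bar's post (at x 60, y -48 mm), y along the groove to the slot end, z up. Pressing the syringe or bar down with over 20 N is forcing. At y -22 to +24 mm only the base plate lies under the barrel: room there for fingers.
- groove_seat (a point): Point on the axis of a barrel seated in the groove, in the fixed aluminium V block (90 degrees; stand y -88 to -24 mm, 42 mm wide, walls up to z 53 mm), under the bar's nose. In the stand's frame (0, -48, 52) mm; same axes as the stand. A seated barrel's axis lies at z 52 mm, x 0.
- slot_range (a point): Stand (0, 52, 52) mm, stand's axes: mid-range of the flange slot, 6.5 mm wide in y, in the slot block (V block 38 mm long, 46 wide, same groove). The slot's middle is locked up to 8 mm either way along y from here; this varies and is not measured: feel for it. Over the slot the flange centre sinks to z 52; elsewhere on the block it is held up at z 59 mm.
- syringe: Loose white syringe barrel, 50 g, 20 mm diameter, 122 mm long; at one end a round flange, 30 mm diameter, 4 mm thick, and a short plunger, at the other a nozzle. Origin on the axis in the flange's mid-plane; y axis from nozzle to plunger (barrel y 0 to -122 mm), any roll. In the stand its y points along the stand's y; hold it 52 mm from the flange to stay clear there.
- rest: Fixed wooden rest on which the syringe starts: 56 x 100 mm foot 10 mm thick, two V supports at y -46 to -34 and +34 to +46 mm, up to z 36 mm, room for fingers between. Origin under its middle; y along the syringe, whose axis lies at z 36 mm, flange at y 50 to 60 mm.
- knob_grip (a point): Grip point of the black wing knob, on the bar's turning axis, 96 mm above the table with the bar fully down. The wing is 26 mm long (along the bar), 10 mm thick, 36 mm high; this point is 22 mm above its foot. Site x points along the bar from nose to post (the stand's x when the bar is over the groove); y across it, the way to pinch.
- clamp_lift (a joint): Height of the clamp bar, m: 0 fully down, at most 0.032. Spring and weight press it down with 4 N at 0, 7 N at the top. At 0 over the empty groove its nose (10 x 14 mm, 60 mm from the post axis) stands in the V; it clears the walls at 0.010 and a seated barrel at 0.018 (0.026 is comfortable). Resting on a seated barrel: 0.017. Falling faster than 0.3 m/s is snapping.
- clamp_bar (a joint): Turn of the clamp bar about its post, rad: 0 square across the groove (range -0.03 to 1.6), positive counter-clockwise seen from above; at 1.5 it lies aside, pointing along the stand's -y. Light friction keeps it where it is left.
- mini_table: Bystander: small painted figure on a round base, 25 x 25 x 51 mm; origin under its middle.
- dropper_4: Bystander: standing dropper bottle, 25 mm diameter, 84 mm tall; origin under its middle.
- pin_pot: Bystander: small dark pot with an upright pin, 34 mm diameter, 123 mm tall; origin under its middle.
- glue_bottle: Bystander: flat bottle with a needle, 22 x 31 x 118 mm; origin under its middle.
- pot_0: Bystander: paint pot with a lid, 35 x 31 x 40 mm; origin under its middle.

How it is judged (in metres and radians):
On the way, in this order (a step that is already met when the one before it is completed fails the run):
1. the clamp bar has been turned aside (more than 1.1 rad) and let right down (under 4 mm) (value of joint clamp_bar above 1.1 rad and value of joint clamp_lift below 0.004 m), for 0.2 s.
2. the syringe lies in the groove with its flange down in the slot, the bar still aside (z of syringe in the frame of clamp_stand between 0.0495 and 0.0545 m and x of syringe in the frame of clamp_stand between -0.004 and 0.004 m and y of syringe in the frame of clamp_stand between 0.041 and 0.063 m and angle between the y axis of syringe and the y axis of clamp_stand, either way round below 0.06 rad and value of joint clamp_bar above 0.9 rad), for 0.2 s.
3. the bar, still held by the fingers, has been brought down over the barrel to within about 3 mm of it (value of joint clamp_bar below 0.12 rad and value of joint clamp_lift below 0.0205 m and contact force between the fingers and clamp_stand above 0.5 N), for 0.1 s.
At the end, for the whole second after the job is handed in: Syringe at rest in the groove, flange in the slot: flange centre 49.5 to 54.5 mm high, within 4 mm of the centre line and 11 mm of y = 52 mm, axis within 0.06 rad of the groove; bar square over it (within 0.12 rad), nose resting on the barrel (lift 14.5 to 19.5 mm) (z of syringe in the frame of clamp_stand between 0.0495 and 0.0545 m and x of syringe in the frame of clamp_stand between -0.004 and 0.004 m and y of syringe in the frame of clamp_stand between 0.041 and 0.063 m and angle between the y axis of syringe and the y axis of clamp_stand, either way round below 0.06 rad and value of joint clamp_bar below 0.12 rad and value of joint clamp_lift between 0.0145 and 0.0195 m and linear speed of syringe below 0.02 m/s); the robot touches nothing.
It fails at once if the syringe is forced: contact forces adding up to more than 35 N between it and the stand with its bar (contact force between syringe and clamp_stand above 35 N).
It fails at once if the bar is dragged through the groove's wall without being lifted clear (value of joint clamp_lift below 0.007 m and value of joint clamp_bar between 0.5 and 0.8 rad).
It fails at once if the clamp bar snaps down faster than 0.3 m/s (velocity of joint clamp_lift below -0.3 m/s).
It fails at once if a bystander is moved more than 25 mm (distance of any of mini_table, dropper_4, pin_pot, glue_bottle, pot_0 from where it was at the start of the episode above 0.025 m).
It also fails if it takes over 72 s, if anything falls off the work surface, if the arm or the gripper's body presses on something with over 40 N, if the wrist force passes 120 N, or if a joint passes its speed limit or range.

## Working session

There is one attempt and no reset: what is moved stays moved. The work goes in short steps, each a Python script; the robot and the scene stay as the last script left them, time stands still between calls to the robot, and variables do not carry over. Pictures are saved under pics/ and viewed, at most 10 in all, crops included, and the job is handed in when it is done.

```bash
mkdir -p pics; cat > h.py <<'E'
import numpy as np, cv2
from cell import manip as m
def cam2w(c,p):
    R=cv2.Rodrigues(np.array(c["rvec"],float))[0]; return R.T@(np.array(p,float)-np.array(c["tvec"],float).ravel())
def ray(c,px):
    f=200/np.tan(np.radians(c["vertical_fov"])/2)
    d=(np.array(px,float)-[c["cx"],c["cy"]])/f; u=d.copy()
    for _ in range(30): u=d/(1+c["k1"]*(u@u))
    R=cv2.Rodrigues(np.array(c["rvec"],float))[0]
    return cam2w(c,[0,0,0]),R.T@np.array([u[0],u[1],1])
def atz(c,px,z):
    o,d=ray(c,px); return o+d*(z-o[2])/d[2]
def proj(c,P):
    f=200/np.tan(np.radians(c["vertical_fov"])/2)
    R=cv2.Rodrigues(np.array(c["rvec"],float))[0]
    q=R@np.array(P,float)+np.array(c["tvec"],float).ravel(); u=q[:2]/q[2]
    return u*(1+c["k1"]*(u@u))*f+[c["cx"],c["cy"]]
def save(n,im): cv2.imwrite("pics/"+n+".png",im[:,:,::-1])
E
python3 - <<'E'
from h import *
for n in ("scene","top"):
    im=m.camera(n); save(n+"0",im); c=m.calibration(n); print(n,{k:np.round(v,3).tolist() for k,v in c.items()}, cam2w(c,[0,0,0]).round())
    for t in "clamp_stand syringe rest knob_grip clamp_bar mini_table dropper_4 pin_pot glue_bottle pot_0".split():
        print(t,[(cam2w(c,r["centre"]).round(1).tolist(),round(r["conf"],2)) for r in m.find_in(n,t)[:2]])
print(m.get_clock(),m.get_ee_rot())
E
```

```text
scene {'vertical_fov': 52.395, 'cx': 318.885, 'cy': 194.71, 'k1': 0.024, 'rvec': [1.141, -2.482, 0.836], 'tvec': [398.958, 388.611, 660.241]} [178. 357. 766.]
clamp_stand [([507.5, -222.7, 10.5], 0.63), ([713.0, -213.6, 33.1], 0.32)]
syringe [([472.7, 211.6, 44.4], 0.84)]
rest [([460.8, 217.4, 7.4], 0.82)]
knob_grip [([540.1, -260.8, 72.8], 0.89)]
clamp_bar [([546.9, -261.6, 67.2], 0.82), ([539.0, -258.2, 74.5], 0.51)]
mini_table [([459.0, 57.5, 20.2], 0.52)]
dropper_4 [([578.7, 53.5, 45.2], 0.79)]
pin_pot [([704.4, -25.7, 40.9], 0.66)]
glue_bottle [([695.2, 71.9, 50.1], 0.8), ([707.3, -24.3, 41.7], 0.71)]
pot_0 [([714.0, -209.7, 31.1], 0.47)]
top {'vertical_fov': 45.284, 'cx': 311.974, 'cy': 197.222, 'k1': 0.008, 'rvec': [2.151, -2.15, 0.17], 'tvec': [18.878, 586.799, 1032.362]} [ 430.   31. 1107.]
clamp_stand [([510.0, -217.6, 9.5], 0.85)]
syringe [([537.7, -264.1, 71.2], 0.64), ([471.0, 207.8, 45.6], 0.57)]
rest [([469.3, 209.4, 10.7], 0.63), ([533.4, -261.6, 71.6], 0.29)]
knob_grip [([534.7, -263.1, 72.8], 0.87)]
clamp_bar [([533.3, -264.2, 76.5], 0.63), ([714.2, -217.0, 40.4], 0.5)]
mini_table []
dropper_4 [([571.7, 51.1, 54.2], 0.59)]
pin_pot [([700.4, -24.3, 42.4], 0.65)]
glue_bottle [([686.8, 72.5, 58.1], 0.62)]
pot_0 [([712.6, -217.0, 41.3], 0.61)]
1.1 [-1.79999872e+02  8.20611723e-05  1.61733695e+02]
```

View pics/top0.png

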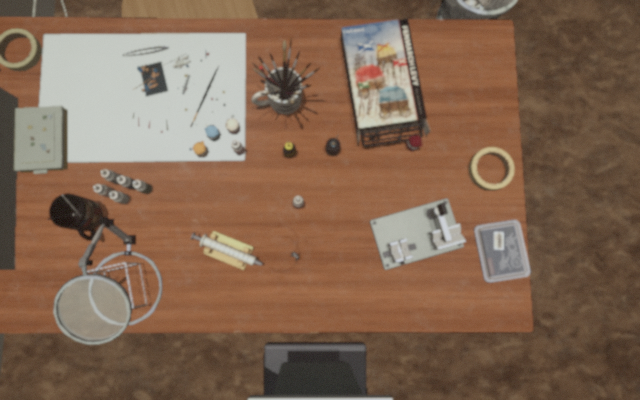

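View pics/scene0.png

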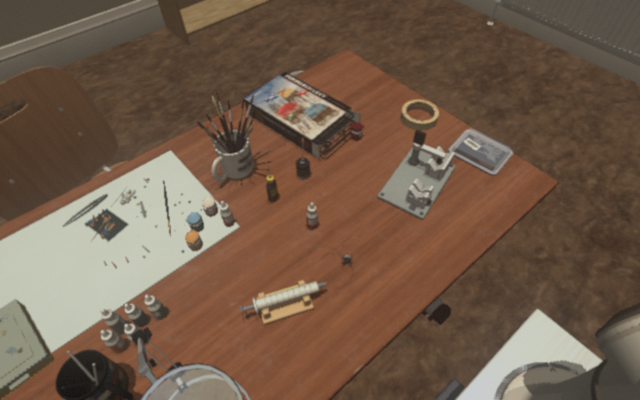

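The top view shows the rest with the syringe at about (227,250), its flange probably at the upper left. The stand is at (418,233) with the black knob at (440,210), so the stand's x points up in the picture and its y to the left. Next I'll look closer with the wrist camera.

```bash
python3 - <<'E'
from h import *
c=m.calibration("wrist"); R=cv2.Rodrigues(np.array(c["rvec"],float))[0]
T=np.array(m.get_tcp_pos()); print("cam",cam2w(c,[0,0,0])-T,"fwd",R[2],"right",R[0], c["vertical_fov"],c["k1"])
off=cam2w(c,[0,0,0])-T
yaw0=m.get_ee_rot()[2]
def look(n,tgt,h):
    # keep yaw; camera axis hits tgt
    s=(h+off[2]-tgt[2])/R[2][2]; xy=np.array(tgt[:2])-off[:2]+R[2][:2]*s
    m.move_ptp([xy[0],xy[1],h],[180,0,yaw0])
    c=m.calibration("wrist"); im=m.camera("wrist"); save(n,im); np.save(n+".npy",c,allow_pickle=True)
    for t in "clamp_stand syringe rest knob_grip clamp_bar".split():
        for r in m.find_in("wrist",t)[:1]: print(n,t,cam2w(c,r["centre"]).round(1),round(r["conf"],2))
        tr=m.trace("wrist",t)
        if tr and tr[0]["conf"]>.4: np.save(n+"_"+t,tr[0]["pixels"])
look("w_rest",[465,211,30],280)
look("w_stand",[515,-220,30],280)
print(m.get_clock(),m.get_tcp_pos())
E
```

```text
cam [-71.86577363  23.07665481 119.73869812] fwd [ 0.27995687 -0.09198808 -0.95559528] right [3.13476366e-01 9.49595906e-01 4.27333816e-04] 66.61422493912272 -0.04939466710296453
w_rest clamp_stand [ 503.7 -232.1   16. ] 0.72
w_rest syringe [471.8 211.3  44.5] 0.78
w_rest rest [463.4 212.5  10.3] 0.83
w_rest clamp_bar [ 547.7 -257.8   76.2] 0.7
w_stand clamp_stand [ 505.9 -223.6    9.2] 0.82
w_stand syringe [456.3 161.8  42.2] 0.8
w_stand rest [473.2 175.6  11.7] 0.94
w_stand knob_grip [ 540.6 -263.7   71.6] 0.75
w_stand clamp_bar [ 537.5 -260.8   76. ] 0.9
5.3083 [ 478.56541941 -207.42841115  279.99777919]
```

View pics/w_rest.png

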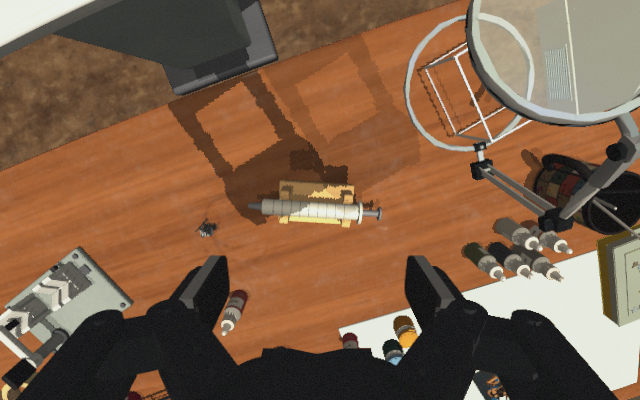

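View pics/w_stand.png

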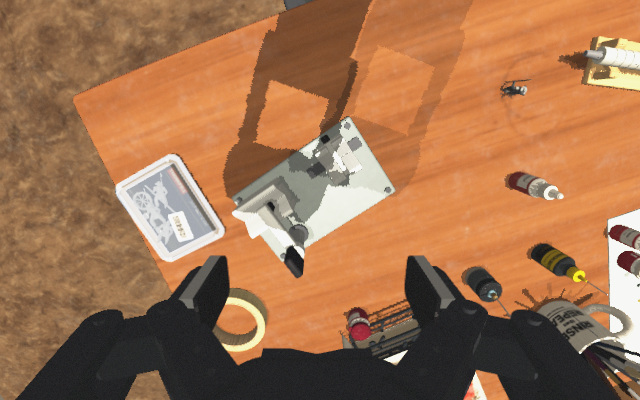

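```bash
python3 - <<'E'
from h import *
for n,t in (("w_stand","clamp_stand"),("w_stand","knob_grip"),("w_stand","clamp_bar"),("w_rest","syringe"),("w_rest","rest")):
    c=np.load(n+".npy",allow_pickle=True).item()
    try: M=np.load(f"{n}_{t}.npy")
    except Exception as e: print(e); continue
    ys,xs=np.nonzero(M); print(n,t,xs.min(),xs.max(),ys.min(),ys.max(),M.sum())
    z={"clamp_stand":10,"knob_grip":100,"clamp_bar":80,"syringe":36,"rest":10}[t]
    P=np.array([atz(c,p,z)[:2] for p in np.c_[xs,ys][::7]],np.float32)
    print(cv2.minAreaRect(P), P.mean(0), cv2.fitLine(P,cv2.DIST_L2,0,.01,.01).ravel())
E
```

```text
w_stand clamp_stand 232 395 117 277 12754
((525.7376098632812, -224.0950927734375), (149.47300720214844, 202.14479064941406), 16.18547248840332) [ 508.50598 -223.11646] [ 3.4073508e-01 -9.4015938e-01  5.0850537e+02 -2.2311652e+02]
w_stand knob_grip 257 305 203 277 1287
((525.5174560546875, -256.8330383300781), (90.41563415527344, 24.28520965576172), 6.51571798324585) [ 524.90906 -258.8509 ] [ 9.8915732e-01  1.4685978e-01  5.2490906e+02 -2.5885098e+02]
w_stand clamp_bar 256 304 202 277 1263
((532.2659912109375, -265.4573669433594), (94.9671630859375, 29.031322479248047), 15.018674850463867) [ 532.30676 -263.761  ] [ 9.9057382e-01  1.3698007e-01  5.3230676e+02 -2.6376102e+02]
w_rest syringe 247 381 198 224 1991
((471.17022705078125, 207.80850219726562), (166.65121459960938, 26.6900634765625), 66.59760284423828) [471.59232 207.27261] [3.7835887e-01 9.2565900e-01 4.7159247e+02 2.0727269e+02]
w_rest rest 279 354 180 227 1941
((471.6900329589844, 208.02369689941406), (99.00846099853516, 60.48200988769531), 66.75621032714844) [465.06528 211.38344] [3.8840923e-01 9.2148697e-01 4.6506534e+02 2.1138353e+02]
```

In w_rest the syringe's flange is at about (360,212), the plunger at (381,214) and the nozzle at (247,206). In w_stand the plate corners are near (348,117), (394,190) and (233,198), with the knob top at about (293,263). I'll fit the poses and check them with an overlay.

```bash
cat > fit.py <<'E'
from h import *
from scipy.optimize import minimize
def box(x0,x1,y0,y1,z0,z1): return [(x,y,z) for x in(x0,x1) for y in(y0,y1) for z in(z0,z1)]
S=[box(-33,85,-95,95,0,10),box(-21,21,-88,-24,10,53),box(-23,23,33,71,10,53),box(47,73,-53,-43,74,110)]
Rr=[box(-28,28,-50,50,0,10)]
def tf(p,q): 
    a=np.radians(p[2]); c,s=np.cos(a),np.sin(a)
    return [p[0]+c*q[0]-s*q[1],p[1]+s*q[0]+c*q[1],q[2]]
def render(c,p,B):
    M=np.zeros((800,1280),np.uint8)
    for b in B:
        P=np.array([proj(c,tf(p,q)) for q in b])*2
        cv2.fillConvexPoly(M,cv2.convexHull(P.round().astype(np.int32)),1)
    return M
E
python3 - <<'E'
from fit import *
c=np.load("w_stand.npy",allow_pickle=True).item()
im=cv2.imread("pics/w_stand.png")
M=np.load("w_stand_clamp_stand.npy").astype(np.uint8)
# bar/post over-cover : ignore region of the bar (hull of knob/bar mask, dilated)
ig=cv2.dilate(np.load("w_stand_clamp_bar.npy").astype(np.uint8),np.ones((7,7)))
M2=cv2.resize(M,(1280,800),interpolation=0); W=1-cv2.resize(ig,(1280,800),interpolation=0)
def cost(p):
    r=render(c,p,S[:3]); return ((r!=M2)*W).sum()/M2.sum()
best=None
for a in (10,17,24):
    r=minimize(cost,[505,-220,a],method="Nelder-Mead",options=dict(initial_simplex=[[495,-215,a],[525,-215,a],[505,-235,a],[505,-215,a+8]],xatol=.05,fatol=1e-5))
    if best is None or r.fun<best.fun: best=r
p=best.x; print(p,best.fun)
np.save("stand.npy",p)
ks=tf(p,(60,-48,96)); print("knob",ks,"knob top px",proj(c,tf(p,(60,-48,110))))
for b in S:
    P=np.array([proj(c,tf(p,q)) for q in b])
    for i in range(8):
        for j in range(i):
            if sum(u!=v for u,v in zip(b[i],b[j]))==1: cv2.line(im,tuple(P[i].round().astype(int).tolist()),tuple(P[j].round().astype(int).tolist()),(0,0,255),1)
cr=cv2.resize(im[100:290,215:415],(800,760))[:600]
cr=cv2.resize(im[105:285,220:410],(633,600)); 
# rest
c2=np.load("w_rest.npy",allow_pickle=True).item()
Mr=(np.load("w_rest_rest.npy")|np.load("w_rest_syringe.npy")).astype(np.uint8)
D=np.load("w_rest_syringe.npy"); ys,xs=np.nonzero(D)
P=np.array([atz(c2,q,36)[:2] for q in np.c_[xs,ys]],np.float32)
l=cv2.fitLine(P,cv2.DIST_HUBER,0,.01,.01).ravel(); d=l[:2]*np.sign(l[1]); t=(P-l[2:])@d
n=np.array([-d[1],d[0]]); v=(P-l[2:])@n
for k in np.arange(-90,95,4):
    w=v[(t>=k)&(t<k+4)]
    if len(w): print(int(k),round(w.min(),1),round(w.max(),1),end=" | ")
print("line",l[2:],d,"yaw",np.degrees(np.arctan2(-d[0],d[1])))
im2=cv2.imread("pics/w_rest.png")[170:250,235:395]
cv2.imwrite("pics/ov_stand.png",cr); cv2.imwrite("pics/ov_rest.png",cv2.resize(im2,(800,400)))
E
```

```text
[ 484.89925924 -229.22664017   16.32496127] 0.01893523600439078
knob [np.float64(555.9723065604238), np.float64(-258.426331002124), 96] knob top px [293.53127314 269.56488299]
-86 -4.7 3.3 | -82 -4.6 4.8 | -78 -5.7 5.1 | -74 -6.7 5.3 | -70 -9.0 6.9 | -66 -11.5 11.1 | -62 -11.3 11.4 | -58 -11.0 11.6 | -54 -10.6 10.6 | -50 -10.5 9.5 | -46 -10.2 9.9 | -42 -10.0 10.1 | -38 -9.7 10.3 | -34 -9.5 9.3 | -30 -10.5 9.6 | -26 -10.2 9.9 | -22 -9.9 10.2 | -18 -9.7 10.3 | -14 -9.4 9.4 | -10 -10.4 10.9 | -6 -10.3 11.3 | -2 -11.3 11.5 | 2 -11.0 11.8 | 6 -10.8 10.7 | 10 -10.5 11.0 | 14 -11.5 11.3 | 18 -11.3 10.2 | 22 -11.1 10.5 | 26 -9.4 10.6 | 30 -9.1 9.7 | 34 -10.2 10.0 | 38 -10.0 10.3 | 42 -9.7 9.2 | 46 -10.7 9.5 | 50 -13.1 12.4 | 54 -15.6 13.9 | 58 -15.5 11.5 | 62 -5.7 5.2 | 66 -4.1 5.4 | 70 -5.2 4.4 | 74 -4.8 6.1 | 78 -7.2 7.6 | 82 -8.5 7.7 | line [471.33282 206.46228] [0.3758007  0.92670053] yaw -22.073807
```

View pics/ov_stand.png

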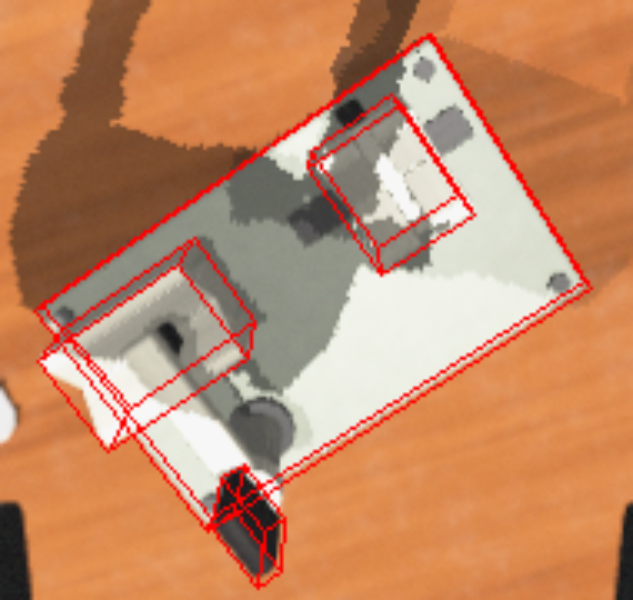

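View pics/ov_rest.png

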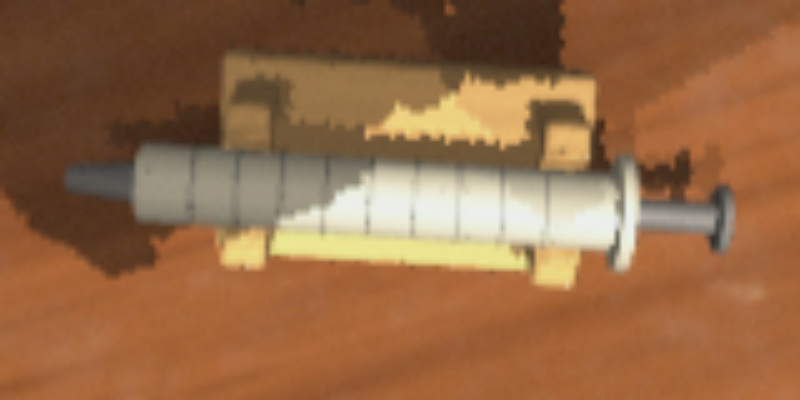

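The stand overlay matches plate, blocks and wing to about 1 mm. The syringe's flange is at t≈55.5 on the fitted line, and the sizes agree. Starting with the bar.

```bash
python3 - <<'E'
from fit import *
p=np.load("stand.npy"); psi=p[2]
def st(x,y,z): return np.array(tf(p,(x,y,z)),float)
k=st(60,-48,99)
m.move_ptp(k+[0,0,55],[180,0,psi]); m.move_linear(k,rate=80); m.clamp()
print("gap",m.get_finger_gap(),m.get_force(),m.get_tcp_pos()-k)
m.move_linear(k+[0,0,28],rate=40); print("lifted",m.get_force(),m.get_finger_gap())
for a in (29,58,86):
    m.move_ptp(k+[0,0,28],[180,0,psi+a]); print(a,np.round(m.get_force(),1),np.round(m.get_wrist_torque(),2))
save("aside",m.camera("wrist"))
print(m.get_clock(),m.get_tcp_pos()-k,m.get_ee_rot())
E
```

```text
gap 9.343750929018299 [ 0.30956422 -0.90552817  1.30643137] [ 0.11147432 -0.2902982   0.23018781]
lifted [ 3.15687427 -3.06290957 -6.98087155] 8.917764073133652
29 [ 4.4 -4.3 -5.9] [-0.7  -0.56  0.02]
58 [ 3.2 -4.  -7.2] [-0.71 -0.54 -0.  ]
86 [ 3.3 -4.4 -6.7] [-0.74 -0.47  0.01]
11.5417 [-0.11981291 -0.14841757 27.64397965] [-1.79981474e+02  1.15869543e-02  1.02331347e+02]
```

View pics/aside.png

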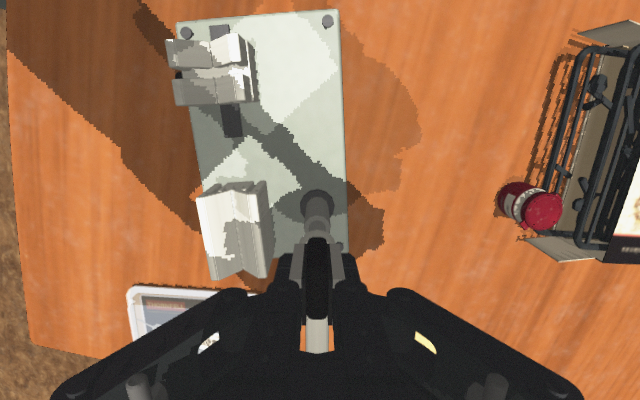

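The picture shows the bar lifted and turned to point along -y at (317,335), with the groove clear. I'll let it down and fetch the syringe.

```bash
python3 - <<'E'
from fit import *
p=np.load("stand.npy"); psi=p[2]
def st(x,y,z): return np.array(tf(p,(x,y,z)),float)
k=st(60,-48,99)
m.move_linear(k+[0,0,3],rate=30)
g=m.move_linear(k+[0,0,-.5],rate=8,guard=8); z1=m.get_tcp_pos()
print("down",g,z1-k,m.get_force()); np.save("aside_tcp.npy",z1)
m.open(); print(m.get_force(),m.get_finger_gap())
m.move_linear(z1+np.array([0,0,60]),rate=150)
d=np.array([.3758,.9267]); o=np.array([471.33,206.46]); ry=-22.07
gp=np.r_[o+3.5*d,39.]
m.move_ptp(gp+[0,0,80],[180,0,90+ry]); 
c=m.calibration("wrist"); save("pre",m.camera("wrist"))
T=m.trace("wrist","syringe")
if T:
    ys,xs=np.nonzero(T[0]["pixels"]); P=np.array([atz(c,q,36)[:2] for q in np.c_[xs,ys]],np.float32)
    l=cv2.fitLine(P,cv2.DIST_HUBER,0,.01,.01).ravel(); print(T[0]["conf"],l, "lat off", (o-l[2:])@[-l[3-2],l[0]] if 0 else (l[2:]-o)@np.array([-d[1],d[0]]))
    t=(P-o)@d; v=(P-o)@np.array([-d[1],d[0]])
    for kk in np.arange(-80,90,4):
        w=v[(t>=kk)&(t<kk+4)]
        if len(w): print(int(kk),round(w.min(),1),round(w.max(),1),end=" | ")
print(m.get_clock())
E
```

```text
down True [-0.0358215  -0.3049782   0.14935358] [-0.34843189  1.8543575   5.36339747]
[ 1.04052099  0.6898904  -0.22872245] 85.53467955348368
0.9 [3.7656271e-01 9.2639112e-01 4.7384525e+02 2.1433595e+02] lat off 0.6289051704101387
-80 -3.1 4.1 | -76 -3.8 4.8 | -72 -7.0 7.9 | -68 -8.5 10.2 | -64 -9.2 10.2 | -60 -9.2 10.1 | -56 -9.1 10.1 | -52 -9.1 10.0 | -48 -9.1 9.9 | -44 -9.0 9.9 | -40 -9.0 9.8 | -36 -9.6 9.8 | -32 -9.6 9.7 | -28 -9.6 9.7 | -24 -9.5 10.3 | -20 -9.5 10.3 | -16 -9.4 10.2 | -12 -9.4 10.2 | -8 -9.3 10.1 | -4 -8.6 10.0 | 0 -8.5 10.0 | 4 -8.5 9.9 | 8 -8.4 9.9 | 12 -8.4 9.8 | 16 -8.4 9.7 | 20 -9.0 9.7 | 24 -9.6 9.6 | 28 -9.6 10.2 | 32 -10.2 10.2 | 36 -10.2 10.1 | 40 -9.5 10.1 | 44 -8.7 10.0 | 48 -9.4 9.9 | 52 -13.9 15.1 | 56 -14.5 15.1 | 60 -3.3 4.5 | 64 -3.3 3.8 | 68 -2.7 3.8 | 72 -3.3 3.8 | 76 -3.3 4.4 | 80 -7.7 8.8 | 16.0833
```

```bash
python3 - <<'E'
from fit import *
p=np.load("stand.npy"); psi=p[2]
def st(x,y,z): return np.array(tf(p,(x,y,z)),float)
d=np.array([.3758,.9267]); o=np.array([471.33,206.46]); n=np.array([-d[1],d[0]])
gp=np.r_[o+3*d+.4*n,39.]
m.move_linear(gp,rate=100); m.clamp(); print("gap",m.get_finger_gap(),m.get_force())
m.move_linear(gp+[0,0,130],rate=150); print("gap",m.get_finger_gap())
m.move_ptp(st(0,-8,170),[180,0,90+psi])
m.move_linear(st(0,-8,75),rate=120)
save("over",m.camera("wrist")); print(m.get_clock(),m.get_finger_gap())
f0=np.array(m.get_force())
for y in np.arange(44,61.5,1.8):
    m.move_linear(st(0,y-52,64),rate=30)
    g=m.move_linear(st(0,y-52,55.5),rate=15,guard=3)
    z=m.get_tcp_pos()[2]-3; print(round(y,1),g,round(z,2),np.round(np.array(m.get_force())-f0,1),round(m.get_clock(),1))
    if z<55.5: break
E
```

```text
gap 18.12234773023754 [ 0.42896389 -0.39522333  3.20086466]
gap 17.802668087908145
21.3083 17.967566983063747
44.0 True 58.24 [ 0.  -0.9  3.8] 22.2
45.8 True 58.29 [ 0.5 -0.3  3.4] 22.8
47.6 True 58.14 [0.4 0.1 3.5] 23.4
49.4 True 57.86 [0.1 0.8 4.3] 24.0
51.2 True 52.62 [0.6 0.5 4.3] 24.8
```

The flange dropped in at y≈51.2 (height 52.6 against 58.2 elsewhere). I'll release and check.

```bash
python3 - <<'E'
from fit import *
p=np.load("stand.npy"); psi=p[2]
def st(x,y,z): return np.array(tf(p,(x,y,z)),float)
m.open(); t=np.array(m.get_tcp_pos())
m.move_linear(t+[0,0,90],rate=120)
m.move_linear(st(-20,-60,200),rate=150)
c=m.calibration("wrist"); im=m.camera("wrist"); T=m.trace("wrist","syringe")
print(m.get_clock(),m.get_force())
if T:
    ys,xs=np.nonzero(T[0]["pixels"]); a=np.radians(psi)
    P=np.array([atz(c,q,52)[:2] for q in np.c_[xs,ys]])-p[:2]
    X=P@[np.cos(a),np.sin(a)]; Y=P@[-np.sin(a),np.cos(a)]
    for k in np.arange(-90,90,6):
        w=X[(Y>=k)&(Y<k+6)]
        if len(w): print(int(k),round(w.min(),1),round(w.max(),1),end=" | ")
save("seated",im)
E
```

```text
27.15 [-0.61644031 -0.10894451 -1.24428519]
-90 -4.9 2.6 | -84 -5.0 3.3 | -78 -6.1 4.1 | -72 -10.8 8.6 | -66 -10.8 8.5 | -60 -10.0 9.2 | -54 -10.0 9.1 | -48 -11.0 8.9 | -42 -11.0 8.7 | -36 -11.1 9.3 | -30 -10.3 9.2 | -24 -10.3 9.1 | -18 -10.4 8.9 | -12 -10.5 9.5 | -6 -10.5 9.4 | 0 -9.7 9.2 | 6 -9.8 9.0 | 12 -9.9 9.6 | 18 -9.9 9.5 | 24 -10.0 9.3 | 30 -10.0 9.9 | 36 -10.1 9.8 | 42 -11.0 9.7 | 48 -15.1 15.1 | 54 -15.1 15.0 | 60 -3.9 3.5 | 66 -3.9 4.1 | 72 -8.9 7.9 | 78 -8.9 7.8 |
```

View pics/seated.png

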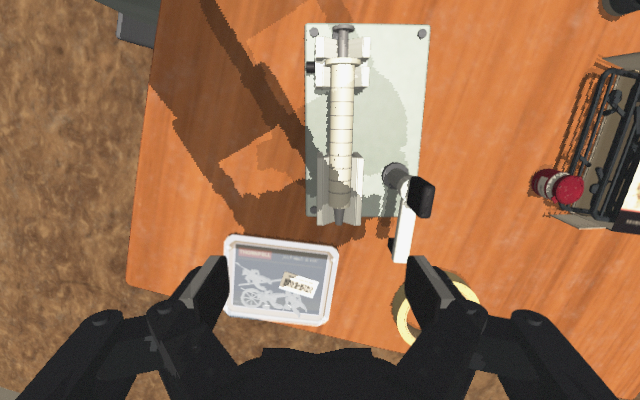

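The syringe lies straight in the groove with its flange at y≈52 (pixel (345,62)), and the bar is still aside at (405,230). Bringing the bar back now.

```bash
python3 - <<'E'
from fit import *
p=np.load("stand.npy"); psi=p[2]; k=np.array(tf(p,(60,-48,99)),float)
m.move_ptp(k+[0,0,60],[180,0,psi+86]); m.move_linear(k,rate=80); m.clamp(); z0=m.get_tcp_pos()[2]
print("gap",m.get_finger_gap(),z0-k[2],m.get_force())
m.move_linear(k+[0,0,28.5],rate=40); print("lift",m.get_tcp_pos()[2]-z0,m.get_force())
for a in (58,29,0):
    m.move_ptp(k+[0,0,28.5],[180,0,psi+a]); print(a,np.round(m.get_force(),1))
m.move_linear(k+[0,0,20.5],rate=20); print("f",m.get_force(),m.get_tcp_pos()[2]-z0)
g=m.move_linear(k+[0,0,16.8],rate=6,guard=3.5); m.sleep(.3)
print(g,"lift",m.get_tcp_pos()[2]-z0,m.get_force(),m.get_ee_rot(),m.get_clock())
save("held",m.camera("wrist"))
E
```

```text
gap 9.083310540856228 0.1540741758160209 [-0.85738669  0.73082799  1.16631284]
lift 28.150233402238456 [ 1.77471542 -1.79229335 -7.30107648]
58 [ 2.5 -2.4 -6.5]
29 [ 3.4 -2.1 -6.8]
0 [ 4.5 -1.7 -7. ]
f [ 4.20756527 -2.45032861 -6.51574583] 20.195268409970964
True lift 16.6477317300849 [1.71873177 1.26013616 5.82934743] [ 1.79937891e+02 -6.64914194e-02  1.63380595e+01] 33.1167
```

The bar rests on the barrel at a lift of about 16.7 mm. I'll release and retreat, then check.

```bash
python3 - <<'E'
from fit import *
p=np.load("stand.npy"); psi=p[2]; k=np.array(tf(p,(60,-48,99)),float)
m.open(); t=np.array(m.get_tcp_pos()); m.move_linear(t+[0,0,80],rate=100)
m.move_linear(np.array(tf(p,(-40,-30,230)),float),rate=150); m.sleep(.5)
save("end",m.camera("wrist")); print(m.get_force(),m.get_clock())
E
```

```text
[ 0.56902728 -0.40087584  0.35407516] 36.2583
```

View pics/end.png

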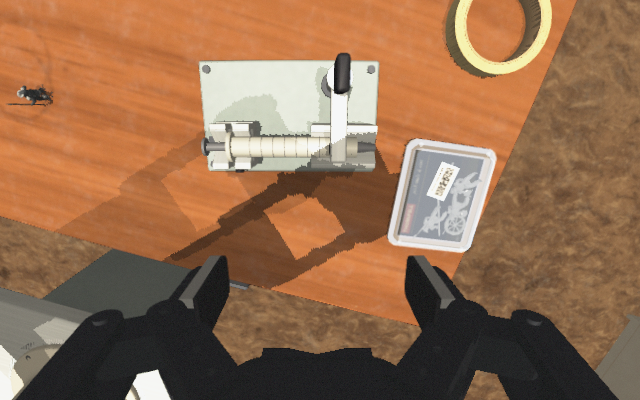

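The bar lies square across the barrel (nose at about (338,150)), the flange is in the slot at (228,147), and the gripper is clear.

```bash
python3 -c "
from cell import manip as m
print(m.sign_off())"
```

```text
the job is handed in; nothing more can be done
None
```

I handed the job in at about 36 s: the syringe lies in the groove with its flange in the slot (found at y≈51 mm), and the bar is square across the barrel with its nose resting on it; the verdict was not shown to me.

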